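# Set the dial gauge on the tube block

### The arm

A 6-joint arm with a two-finger parallel gripper is mounted at the origin on a cart in front of the work surface, level with it; the furniture and walls round the work are solid. World frame = base frame: x ahead of the robot, y to its left, z up, the work surface at z = 0. Lengths are in m, angles in degrees, forces in N, time in s.
With the tool pointing down it reaches from about 0.375 to 0.975 m from the base axis. Payload 3.8 kg.
Tool frame: the origin (TCP) lies at the very end of the fingers, on their centre line; the grasp point (between the pads) lies 19 mm behind it (ctrl.grasp_offset is the distance from the TCP to the grasp point, in m); x points along the fingers, z is the direction in which the jaws open and shut, and the axes are right-handed (so a half turn about x gives the same grasp; the last joint's range is limited). The gripper opens to 88 mm and grips with 3 to 60 N. Pads are 18 mm wide; open, the fingers measure 123 mm over their backs; the gripper's body (75 mm by 187 mm) begins 45 mm behind the grasp point.
Start: joints at [-66.4, 15.12, 91.902, -0, 72.978, -2.114], TCP at [0.293, -0.608, 0.239] pointing down, gripper open.
Joint ranges: [-150.88, 150.88], [-54.13, 125.18], [17.81, 147.31], [-75.09, 255.09], [0, 152.58], [-146.25, 146.25]. Speed limits (degrees/s): [147.25, 147.25, 180, 180, 180, 180].

### API

Orientations are given as [roll, pitch, yaw] about the fixed x, y, z axes, in that order (R = Rz(yaw) Ry(pitch) Rx(roll)).
In Python, from rig import ctrl gives the robot as it stands.
- The arm moves only by the shell command python3 -m pendant 'ROWS' [OPENING] [FORCE]. ROWS is JSON, a list of rows, each a list of 6 numbers: the shift along the tool's x, y, z in m, then the turn, a rotation vector about the tool's x, y, z in degrees. A call has 1 to 10 rows; each row is the pose to reach, as a shift and turn from the pose commanded when the call began, along the tool's axes at that moment; what a row does not reach only later rows make up. A row lasts 1/10 s, in which the tool goes at most 50 mm and 8.59 degrees, less where a joint would pass 70% of its speed; a pose out of reach is approached as far as the arm can. A call with a gripper value outside its range is refused whole. OPENING is the finger opening in m, from 0 to 0.0881, set as the call begins (- or left out, the last holds). The fingers move at their own pace and stop on an object; FORCE is the grip in N (left out, the last holds). Time passes only in rows, so rows that repeat a pose let the fingers close. It gives the time, the measured TCP pose, the force and the opening at its end, in the units of the state.
- ctrl.get_state(): the state, without advancing time (a new reading comes with each control period).
- ctrl.grab_frame(name): name is "side" or "top" or "wrist"; returns the picture (420x560x3 uint8, blue, green, red); there is no depth.
- ctrl.get_calibration(name): a dict with "vfov" (degrees; the focal length in pixels is half the picture's height over the tangent of half this angle, whatever the lens; pixels are square), "cx", "cy" (the principal point, pixels), "k1" (the pictures are not rectified: a ray, as slopes to the right and down, at radius r is drawn at 1 + k1 r^2 times it, then the intrinsics apply), "R" (3x3) and "t" (3): a world point X has camera coordinates R X + t; the wrist camera has in their place "T_tool_cam" (4x4, takes a point from camera to tool coordinates, whose origin is the TCP and whose axes are the tool frame's). Camera axes: x right, y down, z forward; pixel columns grow to the right and rows downward; lengths in m; the calibration is good to about 2 mm. A picture is of the moment at which its call begins: read the wrist's pose just before it. get_calibration takes no time and is no camera call.
- ctrl.hand_in(): hands the job in, once; it reports no verdict.
Trained networks look in the newest picture that a camera, given by its name, has taken for a name from the list of things; names that differ only in an ending like _2 or _b are one class to them, and where a whole thing is asked for, a point or a joint stands for the part that bears it (a point fixed in the world has none). Each returns a list of dicts, best first, with "score" (0 to 1); they miss things now and then, are a little off and sometimes report something else, mostly with a low value. They report only what shows in the picture. A call takes as long as a camera call. They do not tell look-alikes from the thing itself.
- ctrl.masks_of(camera, thing): "mask" (420x560 bool, what is visible of it) and "location" ([column, row] in pixels, amid what is visible of it).
The state is a dict: "time_s": time; "joint_pos": joint angles; "qd": joint speeds; "effort": joint torques, N m; "position": TCP position; "tcp_rot": TCP orientation; "ft_force": force on the tool from outside, world axes, zero at the start; "torque": the same for the moment, N m; "gripper_width": opening from 0.0 (shut) to 1.0 (fully open).
Only numpy, scipy, OpenCV 4.12 (cv2) and the standard library are available. Lean on these libraries where they do the work, as an engineer would, in place of code of your own. Each camera call takes 0.05 s, during which the arm holds its last target. There are 200 camera calls.

### The job

Take the small dropper bottle off the dial gauge's plate and stand it upright on the bench, then slide the drilled aluminium block over the plate, without lifting it off, until it sits fully home against both the side rail and the end stop, under the gauge's foot. Press the gauge's carriage down until the sprung foot bears on the block and the dial's pointer, which hangs straight down at rest, has come about half a turn round to straight up; never drive the foot to the end of its travel, and let go so that the gauge holds itself there. Leave the other things on the plate and bench as they are.

Things in the scene. Friction and masses are not known exactly. Their poses are not given: they have to be found in the camera images.
- gauge: dial gauge, fixed: grey plate 315 x 205 mm (x -180 to 135, y -150 to 55 from this origin), top 30 mm above the bench; column 22 dia at x 100, its top at z 188. Origin on the bench straight below the sprung foot; x points to the column (away from the robot at yaw 0), z up
- fence_corner (a point): inner corner, on the plate's top, of two steel strips 10 mm high: the side rail (12 thick) runs from here 190 mm along gauge -x, its face towards -y; the end stop (10 thick) runs 42 mm along gauge -y, its face towards -x. Home: the block's long left side on the rail and its far end on the stop
- block_home (a point): point on the plate's top where the centre of the block's underside lies when it is home (gauge x -15, y 0, z 30 mm); axes as the gauge's, the block's x along this x
- carriage: slides up and down the column; origin: middle of the top of its round press pad (34 dia, 10 high), 32 mm behind the foot's axis; at z 200 over the gauge's origin when fully up, can go down 56 mm. A drag holds it where it is left; a push of some 6 N moves it down. Its front carries the dial (42 dia, always below the pad's top) with the sprung foot (10 dia) beneath
- pad (a point): same point as the carriage's origin. The dial is clamped in a slot, so the foot's tip hangs 96 to 108 mm below this point, not known closer. The foot springs up into the dial by at most 10 mm: 2 N at first touch, 1 N more per mm (7 N at 5 mm), on top of the carriage's drag; the pointer turns once round in these 10 mm
- tube_block: aluminium block 110 x 40 x 28 mm (x, y, z) with eight blind holes in its top and a plain land where the foot comes down, 0.28 kg, lying on the plate; origin: centre of its underside; x along its length
- dye_bottle: small amber dropper bottle with a black cap, 34 dia x 62 mm (body up to 52, cap 24 dia above), upright on the plate in the block's way; origin: centre of its underside
- vial: small capped vial, 21 dia x 45 mm, standing on the plate at the right of the column; to be left alone; origin: centre of its underside
- water_bottle: white bottle, 48 dia x 105 mm, on the bench at the right; to be left alone; origin: centre of its underside
- petri_dish: lidded petri dish, 94 dia x 16 mm, on the bench at the left; to be left alone; origin: centre of its underside
Mind the look-alikes: they are no part of the job. There is more than one size of the tube_block; the one meant has the size given above.

How it is judged (in metres and radians):
On the way, in this order (a step that is already met when the one before it is completed fails the run):
1. the dropper bottle stands upright on the bench, off the gauge's plate, let go (height (world z) of dye_bottle below 0.005 m and angle between dye_bottle's own z axis and vertical below 0.1 rad and contact force between the fingers and dye_bottle below 0.1 N), for 0.2 s.
2. the block lies home against the rail and the stop (x of tube_block in the frame of gauge between -0.019 and -0.011 m and y of tube_block in the frame of gauge between -0.004 and 0.004 m and angle between the x axis of tube_block and the x axis of gauge, either way round below 0.06 rad and z of tube_block in the frame of gauge below 0.033 m), for 0.2 s.
At the end, for the whole second after the job is handed in: the block is home (centre within 4 mm of its place along x and along y, within 0.06 rad of the rail, flat on the plate); the foot bears on it with 4 to 10 N, which is 2 to 8 mm of its travel (pointer between about a fifth and four fifths of a turn); the bottle stands upright at rest on the bench (all of step 2 and contact force between carriage and tube_block between 4 and 10 N and height (world z) of dye_bottle below 0.005 m and angle between dye_bottle's own z axis and vertical below 0.1 rad and linear speed of dye_bottle below 0.02 m/s); the robot touches nothing.
It fails at once if the foot driven hard onto its end stop (over 16 N on the block) (contact force between carriage and tube_block above 16 N).
It fails at once if the block lifted off the plate (z of tube_block in the frame of gauge above 0.042 m).
It fails at once if the dropper bottle tipped over (angle between dye_bottle's own z axis and vertical above 0.6 rad).
It fails at once if the vial, the white bottle or the petri dish disturbed (moved over 25 mm or tipped) (distance of any of vial, water_bottle, petri_dish from where it was at the start of the episode above 0.025 m or angle between any of vial, water_bottle's own z axis and vertical above 0.5 rad).
It also fails if it takes over 67 s, if anything falls off the work surface, if the arm or the gripper's body presses on something with over 40 N, if the wrist force passes 120 N, or if a joint passes its speed limit or range.

## Working session

There is one attempt and no reset: what is moved stays moved. The work goes in short steps, Python scripts to look and compute and a shell command to move; the robot and the scene stay as the last step left them, time stands still between calls to the robot, and variables do not carry over. Pictures are saved under pics/ and viewed, about 8 in all and at most 12, crops included, and the job is handed in when it is done.

```bash
ls; mkdir -p pics; cat > h.py <<'E'
import numpy as np, cv2
from rig import ctrl
from scipy.spatial.transform import Rotation as Rn
def K(name):
    c=ctrl.get_calibration(name); f=210/np.tan(np.radians(c["vfov"])/2); return c,f
def pose():
    s=ctrl.get_state(); R=Rn.from_euler('xyz',s["tcp_rot"],degrees=True).as_matrix(); return R,np.array(s["position"])
def cam(name):
    c,f=K(name)
    if name=="wrist":
        T=np.array(c["T_tool_cam"]); R,p=pose(); Rw=R@T[:3,:3]; tw=R@T[:3,3]+p; return c,f,Rw,tw
    R=np.array(c["R"]); return c,f,R.T,-R.T@np.array(c["t"])
def ray(C,px):
    c,f,Rw,o=C; d=np.array([(px[0]-c["cx"])/f,(px[1]-c["cy"])/f]); u=d.copy()
    for _ in range(20): u=d/(1+c["k1"]*(u@u))
    return o,Rw@np.array([u[0],u[1],1])
def onz(C,px,z):
    o,d=ray(C,px); return o+d*(z-o[2])/d[2]
def proj(C,X):
    c,f,Rw,o=C; x=Rw.T@(np.array(X)-o); u=x[:2]/x[2]; u=u*(1+c["k1"]*(u@u)); return np.array([c["cx"],c["cy"]])+f*u
E
python3 - <<'E'
from h import *
print(ctrl.get_state())
ims=[]
for n in ("top","side"):
    C=cam(n); im=ctrl.grab_frame(n); cv2.imwrite(f"pics/{n}0.png",im)
    print(n,C[3].round(3),C[1],C[2][:,2].round(2))
    for t in ("gauge","carriage","tube_block","dye_bottle","vial","water_bottle","petri_dish"):
        for r in ctrl.masks_of(n,t)[:4]:
            print(t,round(r["score"],2),np.round(r["location"]),int(r["mask"].sum()),onz(C,r["location"],.03).round(3))
E
```

```text
pics
{'time_s': 0.0, 'joint_pos': array([-6.63978227e+01,  1.51691777e+01,  9.19823848e+01, -3.34125162e-04,
        7.29788690e+01, -2.11384680e+00]), 'qd': array([ 0.03720739, -0.03225724,  0.02918015,  0.03700276,  0.06034935,
       -0.03949897]), 'effort': array([ 6.98175700e-04, -5.02115321e+01, -3.56873810e+01,  7.28907133e-02,
        2.95236334e-02, -1.86932593e-04]), 'position': array([ 0.29259697, -0.60747305,  0.23737715]), 'tcp_rot': array([178.02639981,  89.86956814, 113.74252209]), 'ft_force': array([-0.64395415,  0.42642495,  0.74206414]), 'torque': array([ 0.01487121, -0.00465318,  0.02095353]), 'gripper_width': 1.0025775957574696}
top [0.358 0.011 1.431] 451.4768530515724 [ 0.19  0.01 -0.98]
gauge 0.65 [286. 215.] 6124 [ 0.611 -0.033  0.03 ]
carriage 0.88 [272. 180.] 587 [0.726 0.012 0.03 ]
tube_block 0.93 [301. 240.] 434 [ 0.532 -0.08   0.03 ]
tube_block 0.76 [346. 244.] 223 [ 0.522 -0.221  0.03 ]
dye_bottle 0.56 [278. 252.] 103 [ 0.495 -0.008  0.03 ]
vial 0.56 [309. 177.] 55 [ 0.736 -0.104  0.03 ]
vial 0.25 [284. 214.] 6050 [ 0.615 -0.028  0.03 ]
water_bottle 0.63 [388. 262.] 244 [ 0.469 -0.351  0.03 ]
petri_dish 0.76 [178. 216.] 674 [0.603 0.309 0.03 ]
side [0.225 0.767 0.908] 413.47543141307773 [ 0.34 -0.66 -0.67]
gauge 0.74 [282. 232.] 5363 [ 0.635 -0.016  0.03 ]
gauge 0.24 [264. 200.] 849 [ 0.76  -0.119  0.03 ]
carriage 0.63 [264. 200.] 868 [ 0.758 -0.116  0.03 ]
tube_block 0.91 [325. 227.] 615 [ 0.532 -0.101  0.03 ]
tube_block 0.55 [344. 207.] 193 [ 0.515 -0.216  0.03 ]
dye_bottle 0.64 [324. 247.] 223 [ 0.499 -0.021  0.03 ]
vial 0.63 [229. 326.] 1070 [0.593 0.332 0.03 ]
water_bottle 0.61 [371. 182.] 359 [ 0.481 -0.383  0.03 ]
water_bottle 0.58 [226. 322.] 1047 [0.605 0.326 0.03 ]
petri_dish 0.66 [229. 323.] 1025 [0.599 0.324 0.03 ]
```

View pics/top0.png

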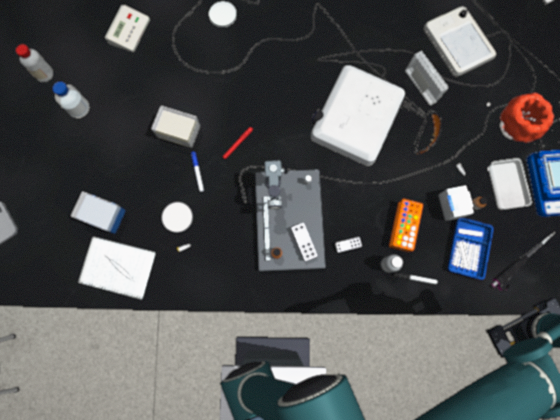

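View pics/side0.png

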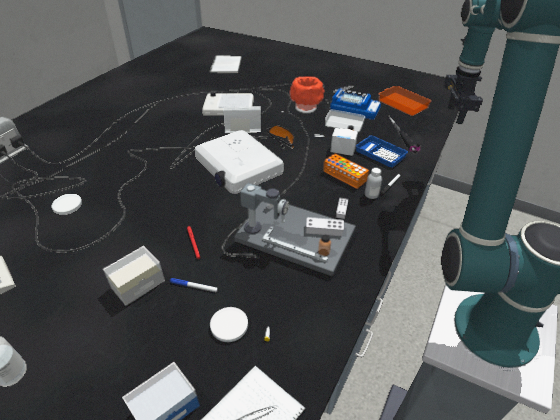

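Top view: the meant block (long, on the plate) is at about (303,241). The look-alike is the shorter one on the bench at (348,244). The bottle is at (276,254), the rail runs along column ~267, and the carriage is at (273,172). I'll work out a move to a wrist view over the plate.

```bash
cat >> h.py <<'E'
def delta(pos,zyaw,pitch=0):
    """tool down, tool z (jaw dir) along world yaw zyaw deg -> shift, rotvec in tool axes"""
    R,p=pose(); z=np.array([np.cos(np.radians(zyaw)),np.sin(np.radians(zyaw)),0]); x=np.array([0,0,-1.])
    G=np.column_stack([x,np.cross(z,x),z])
    return (R.T@(np.array(pos)-p)).round(4), np.degrees(Rn.from_matrix(R.T@G).as_rotvec()).round(2)
E
python3 - <<'E'
from h import *
R,p=pose(); print(R.round(3)); c,f=K("wrist"); print(f,np.array(c["T_tool_cam"]).round(3))
print("yaw jaw",np.degrees(np.arctan2(R[1,2],R[0,2])))
for y in (90,-90): print(y,delta([.5,-.04,.42],y))
m=ctrl.grab_frame("top"); C=cam("top")
r=ctrl.masks_of("top","gauge")[0]["mask"].astype(np.uint8)
g=max(cv2.findContours(r,0,2)[0],key=cv2.contourArea)
print(cv2.approxPolyDP(g,5,True)[:,0].tolist())
for q in cv2.approxPolyDP(g,5,True)[:,0]: print(q,onz(C,q,.03).round(3))
E
```

```text
[[ 0.     0.901  0.434]
 [-0.     0.434 -0.901]
 [-1.    -0.     0.   ]]
312.8783680256565 [[-0.001 -0.305  0.952 -0.146]
 [-0.    -0.952 -0.305  0.079]
 [ 1.    -0.     0.001 -0.   ]
 [ 0.     0.     0.     1.   ]]
yaw jaw -64.28723211582263
90 (array([-0.1813,  0.4331, -0.422 ]), array([-154.29,    0.  ,    0.  ]))
-90 (array([-0.1813,  0.4331, -0.422 ]), array([25.71,  0.  , -0.  ]))
[[266, 162], [255, 173], [259, 270], [323, 268], [318, 171]]
[266 162] [0.785 0.034 0.03 ]
[255 173] [0.747 0.068 0.03 ]
[259 270] [0.438 0.048 0.03 ]
[323 268] [ 0.448 -0.149  0.03 ]
[318 171] [ 0.758 -0.134  0.03 ]
```

```bash
python3 -c "
from h import *
print(delta([.6,-.04,.36],-90))"
```

```text
(array([-0.1213,  0.5232, -0.3786]), array([25.71,  0.  ,  0.  ]))
```

```bash
python3 -m pendant '[[-0.12,0.04,-0.03,2,0,0],[-0.12,0.523,-0.379,25.7,0,0],[-0.12,0.523,-0.379,25.7,0,0],[-0.12,0.523,-0.379,25.7,0,0],[-0.12,0.523,-0.379,25.7,0,0],[-0.12,0.523,-0.379,25.7,0,0],[-0.12,0.523,-0.379,25.7,0,0],[-0.12,0.523,-0.379,25.7,0,0],[-0.12,0.523,-0.379,25.7,0,0],[-0.12,0.523,-0.379,25.7,0,0]]'
python3 -c "
from h import *
print(delta([.6,-.04,.36],-90))"
```

```text
time_s: 1.9
position: [0.5148, -0.196, 0.3382]
tcp_rot: [65.3, 89.9, -24.7]
ft_force: [1.1, -0.0, -0.5]
gripper_width: 1.001
(array([-0.0218,  0.0853, -0.156 ]), array([ 0.01,  0.02, -0.05]))
```

```bash
python3 -m pendant '[[-0.022,0.085,-0.156,0,0,0],[-0.022,0.085,-0.156,0,0,0],[-0.022,0.085,-0.156,0,0,0],[-0.022,0.085,-0.156,0,0,0],[-0.022,0.085,-0.156,0,0,0],[-0.022,0.085,-0.156,0,0,0]]'
python3 - <<'E'
from h import *
C=cam("wrist"); im=ctrl.grab_frame("wrist"); print(pose()[1], C[3])
cv2.imwrite("pics/w1.png",cv2.resize(im,(800,600),interpolation=cv2.INTER_CUBIC)); cv2.imwrite("w1raw.png",im)
for t,z in (("gauge",.03),("carriage",.2),("tube_block",.058),("dye_bottle",.06),("vial",.06)):
    for r in ctrl.masks_of("wrist",t)[:3]:
        g=max(cv2.findContours(r["mask"].astype(np.uint8),0,2)[0],key=cv2.contourArea)
        print(t,round(r["score"],2),np.round(r["location"]),int(r["mask"].sum()),onz(C,r["location"],z).round(3))
        if t=="tube_block": 
            for q in cv2.boxPoints(cv2.minAreaRect(g)): print("  ",q.round(),onz(C,q,.058).round(3))
        if t=="gauge":
            for q in cv2.approxPolyDP(g,8,True)[:,0]: print("  ",q,onz(C,q,.03).round(3))
E
```

```text
time_s: 2.5
position: [0.5991, -0.0415, 0.3594]
tcp_rot: [-38.8, 90.0, -128.7]
ft_force: [-0.1, 0.0, -0.1]
gripper_width: 1.003
[ 0.59876146 -0.0423388   0.35927484] [ 0.67816384 -0.0412718   0.50517126]
gauge 0.97 [275. 131.] 26128 [ 0.647 -0.031  0.03 ]
   [202  35] [0.773 0.067 0.03 ]
   [229 255] [0.445 0.048 0.03 ]
   [347 250] [ 0.455 -0.149  0.03 ]
   [351  43] [ 0.763 -0.134  0.03 ]
   [255  49] [ 0.756 -0.004  0.03 ]
   [244  31] [0.778 0.011 0.03 ]
carriage 0.59 [234.  90.] 5243 [0.694 0.003 0.2  ]
tube_block 0.98 [397. 206.] 1008 [ 0.54  -0.213  0.058]
   [370. 202.] [ 0.546 -0.172  0.058]
   [420. 189.] [ 0.566 -0.244  0.058]
   [425. 209.] [ 0.535 -0.256  0.058]
   [375. 222.] [ 0.514 -0.182  0.058]
tube_block 0.69 [312. 213.] 1929 [ 0.529 -0.086  0.058]
   [285. 182.] [ 0.577 -0.045  0.058]
   [311. 172.] [ 0.592 -0.083  0.058]
   [337. 240.] [ 0.485 -0.127  0.058]
   [312. 250.] [ 0.468 -0.087  0.058]
dye_bottle 0.73 [259. 239.] 560 [ 0.487 -0.005  0.06 ]
vial 0.51 [329.  71.] 258 [ 0.725 -0.102  0.06 ]
```

View pics/w1.png

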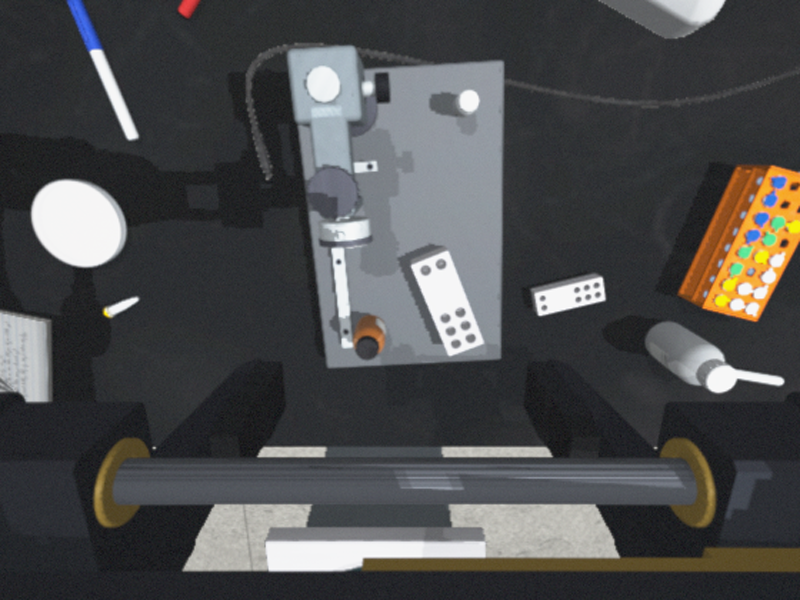

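Wrist view at 800 px: the bottle cap is at (366,348), the meant block's top is around (447,300), and the look-alike is at (569,295). The rail's top runs from (338,250) to (346,345), and the stop is at (365,167). The pad is either the dark disc at (333,192) or the white disc at (323,84), so I'll test both against the geometry.

```bash
cat > m1.py <<'E'
from h import *
C=cam("wrist"); s=560/800
P=lambda u,v,z: onz(C,(u*s,v*s),z)
for n,u,v,z in (("cap",366,348,.092),("disc dark",333,192,.2),("white",323,84,.188),("railtop near R",353,346,.04),("stop R end near",377,171,.04),("plate nl",328,367,.03),("plate nr",501,357,.03),("plate fr",503,61,.03),("blk",411,262,.058),("blk",443,248,.058),("blk",483,343,.058),("blk",450,355,.058),("vial",467,101,.075)):
    print(n,P(u,v,z).round(4))
im=cv2.imread("w1raw.png"); 
c=cv2.resize(im[120:270,200:350],(600,600),interpolation=cv2.INTER_CUBIC); cv2.imwrite("pics/w1c.png",c)
E
python3 m1.py
```

```text
cap [ 0.4935 -0.0048  0.092 ]
disc dark [0.6547 0.004  0.2   ]
white [0.7217 0.0088 0.188 ]
railtop near R [0.4729 0.0146 0.04  ]
stop R end near [ 0.6631 -0.0164  0.04  ]
plate nl [0.4418 0.0462 0.03  ]
plate nr [ 0.4542 -0.156   0.03  ]
plate fr [ 0.7632 -0.1379  0.03  ]
blk [ 0.5741 -0.0504  0.058 ]
blk [ 0.5885 -0.0828  0.058 ]
blk [ 0.484  -0.1288  0.058 ]
blk [ 0.4699 -0.0934  0.058 ]
vial [ 0.7235 -0.0992  0.075 ]
```

View pics/w1c.png

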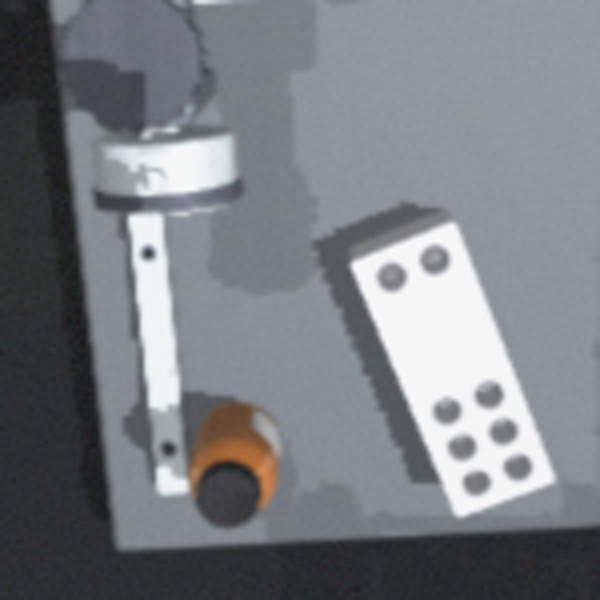

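The dark disc is the pad. Column minus pad is 67 mm against 68 expected, and all the cues agree on gauge origin ≈ (0.623, 0.003) at yaw ≈ 3.4°. The meant block is the 110 mm one at crop centre (453,370); its top measures close to 110×40, while the bench one is smaller.

```bash
python3 - <<'E'
from h import *
C=cam("wrist")
q=[onz(C,p,.058) for p in ((288,185.5),(314.25,175.5),(338.75,240.5),(315,249.25))]
q=np.array(q); print(q.round(4)); print("centre",q.mean(0).round(4),[np.linalg.norm(q[i]-q[i-1]).round(4) for i in range(4)])
a=(q[0]+q[1]-q[2]-q[3]); print("yaw",np.degrees(np.arctan2(a[1],a[0])))
print("bottle", onz(C,(200+227/4,120+494/4),.092))
print(delta([.4935,-.005,.13],-110))
E
```

```text
[[ 0.5709 -0.0508  0.058 ]
 [ 0.5857 -0.0889  0.058 ]
 [ 0.4834 -0.1298  0.058 ]
 [ 0.4686 -0.0934  0.058 ]]
centre [ 0.5272 -0.0907  0.058 ] [np.float64(0.1109), np.float64(0.0408), np.float64(0.1103), np.float64(0.0393)]
yaw 22.189235278958183
bottle [ 0.49369233 -0.00562304  0.092     ]
(array([ 0.2295, -0.1052, -0.038 ]), array([1.991e+01, 1.000e-02, 1.000e-02]))
```

```bash
python3 -m pendant '[[0.03,-0.105,-0.038,19.9,0,0],[0.03,-0.105,-0.038,19.9,0,0],[0.03,-0.105,-0.038,19.9,0,0],[0.23,-0.105,-0.038,19.9,0,0],[0.23,-0.105,-0.038,19.9,0,0],[0.23,-0.105,-0.038,19.9,0,0],[0.23,-0.105,-0.038,19.9,0,0],[0.23,-0.105,-0.038,19.9,0,0],[0.23,-0.105,-0.038,19.9,0,0]]' 0.07 15
python3 - <<'E'
from h import *
C=cam("wrist"); im=ctrl.grab_frame("wrist"); cv2.imwrite("pics/w2.png",im)
for r in ctrl.masks_of("wrist","dye_bottle")[:2]:
  print(r["score"],r["location"],r["mask"].sum(),onz(C,r["location"],.07).round(4))
print(proj(C,[.4935,-.005,.092]))
print(delta([.4935,-.005,.051],-110))
E
```

```text
time_s: 3.7
position: [0.4936, -0.0044, 0.1296]
tcp_rot: [-72.8, 89.9, 177.2]
ft_force: [0.7, -0.2, 0.6]
gripper_width: 0.796
0.91 [283.5, 227.3] 2473 [ 0.4932 -0.0049  0.07  ]
[283.56367485 239.39158266]
(array([ 0.0817, -0.0031,  0.0018]), array([ 0.08, -0.08, -0.28]))
```

View pics/w2.png

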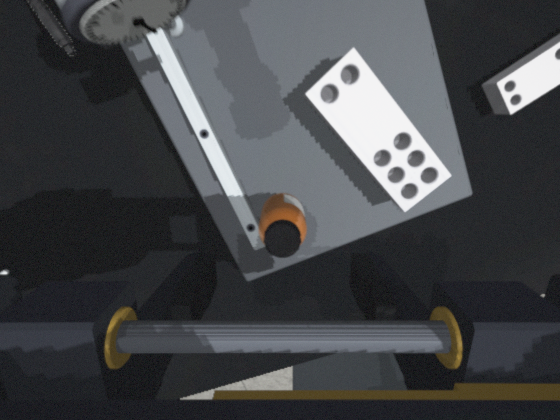

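The cap is at (283,239), just where I predicted, so I'm descending to grasp.

```bash
python3 -m pendant '[[0.04,-0.001,0.001,0,0,0],[0.079,-0.001,0.001,0,0,0],[0.079,-0.001,0.001,0,0,0],[0.079,-0.001,0.001,0,0,0]]' && python3 -m pendant '[[0,0,0,0,0,0],[0,0,0,0,0,0],[0,0,0,0,0,0],[0,0,0,0,0,0],[0,0,0,0,0,0],[0,0,0,0,0,0],[-0.02,0,0,0,0,0],[-0.04,0,0,0,0,0],[-0.04,0,0,0,0,0]]' 0.02 15
python3 -c "
from h import *
p=pose()[1];print(p,delta([.46,.15,p[2]],-110),delta([.46,.15,p[2]],-70))"
```

```text
time_s: 4.2
position: [0.4945, -0.0047, 0.0527]
tcp_rot: [106.4, 89.9, -3.5]
ft_force: [0.7, 0.4, -0.1]
gripper_width: 0.794
time_s: 5.1
position: [0.495, -0.0046, 0.0928]
tcp_rot: [106.1, 89.7, -3.8]
ft_force: [0.2, 0.1, -1.3]
gripper_width: 0.373
[ 0.49496825 -0.00463802  0.09278502] (array([-0.0002, -0.0855, -0.1335]), array([ 0.12, -0.08, -0.27])) (array([-0.0002, -0.0855, -0.1335]), array([-3.988e+01,  2.000e-02, -2.800e-01]))
```

Gripped: the opening is 33 mm against the 34 mm body. Carrying it left and setting it down on the bench.

```bash
python3 -m pendant '[[0,-0.02,-0.03,0,0,0],[0,-0.04,-0.062,0,0,0],[0,-0.06,-0.093,0,0,0],[0,-0.0855,-0.1335,0,0,0],[0,-0.0855,-0.1335,0,0,0],[0,-0.0855,-0.1335,0,0,0],[0.03,-0.0855,-0.1335,0,0,0],[0.055,-0.0855,-0.1335,0,0,0],[0.066,-0.0855,-0.1335,0,0,0],[0.066,-0.0855,-0.1335,0,0,0]]'
python3 -c "
from h import *
p=pose()[1];print(p,ctrl.get_state()['ft_force'])"
```

```text
time_s: 6.1
position: [0.4567, 0.1486, 0.0228]
tcp_rot: [-52.7, 89.8, -162.7]
ft_force: [-0.2, -0.7, -0.9]
gripper_width: 0.369
[0.45672016 0.14855192 0.02278889] [-0.24558348 -0.6862258  -0.87609206]
```

```bash
python3 -m pendant '[[0.001,0,0,0,0,0],[0.0015,0,0,0,0,0],[0.0015,0,0,0,0,0]]' && python3 -m pendant '[[0,0,0,0,0,0],[0,0,0,0,0,0],[0,0,0,0,0,0],[0,0,0,0,0,0],[-0.03,0,0,0,0,0],[-0.07,0,0,0,0,0],[-0.11,0,0,0,0,0],[-0.15,0,0,0,0,0],[-0.15,0,0,0,0,0]]' 0.07
python3 - <<'E'
from h import *
C=cam("wrist"); im=ctrl.grab_frame("wrist"); cv2.imwrite("pics/w3.png",im)
for r in ctrl.masks_of("wrist","dye_bottle")[:2]:
  m=r["mask"]; print(r["score"],r["location"],m.sum(),onz(C,r["location"],.04).round(4),onz(C,r["location"],.03))
print(pose()[1],proj(C,[.457,.149,.0]),proj(C,[.457,.149,.062]))
E
```

```text
time_s: 6.4
position: [0.4587, 0.1501, 0.024]
tcp_rot: [124.1, 89.9, 14.2]
ft_force: [0.1, -0.2, -0.5]
gripper_width: 0.376
time_s: 7.3
position: [0.4622, 0.1514, 0.1797]
tcp_rot: [125.0, 89.3, 15.1]
ft_force: [0.1, 0.5, 0.4]
gripper_width: 0.794
0.82 [289.0, 201.4] 1228 [0.4576 0.1477 0.04  ] [0.45491275 0.14854237 0.03      ]
[0.45868289 0.1503955  0.17429959] [287.61278525 192.20072575] [288.15578779 209.24098923]
```

View pics/w3.png

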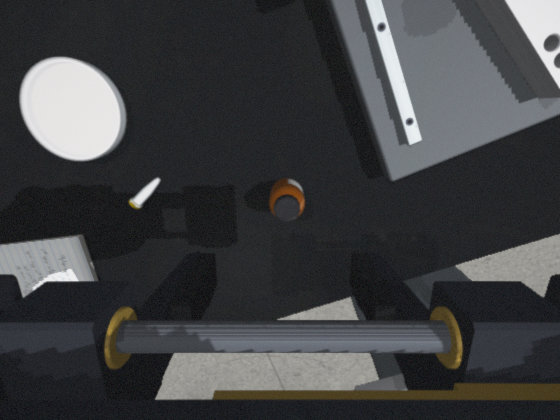

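The bottle stands upright at about (288,205), clear of the plate. I'll grip the block with the wrist camera facing the robot, because facing ahead it would foul the carriage. That needs about +222° of yaw through joint 6's mid-range.

```bash
python3 -c "
from h import *
print(ctrl.get_state()['joint_pos'].round(1)); print(delta([.49,-.106,.2],-25))"
```

```text
[ 15.2  -3.1 119.    0.   63.9 125.1]
(array([-0.0258,  0.1167,  0.2304]), array([-8.488e+01,  2.000e-02, -1.900e-01]))
```

```bash
python3 -m pendant '[[-0.026,0.02,0.04,-8.5,0,0],[-0.026,0.04,0.08,-17,0,0],[-0.026,0.06,0.12,-25.5,0,0],[-0.026,0.08,0.16,-34,0,0],[-0.026,0.1,0.2,-42.5,0,0],[-0.026,0.117,0.23,-51,0,0],[-0.026,0.117,0.23,-59.5,0,0],[-0.026,0.117,0.23,-68,0,0],[-0.026,0.117,0.23,-76.5,0,0],[-0.026,0.117,0.23,-85,0,0]]' 0.06 10 && python3 -m pendant '[[0,0,0,-8.5,0,0],[0,0,0,-17,0,0],[0,0,0,-25.5,0,0],[0,0,0,-34,0,0],[0,0,0,-42.5,0,0],[0,0,0,-51,0,0],[0,0,0,-59.5,0,0],[0,0,0,-68,0,0],[0,0,0,-76.5,0,0],[0,0,0,-85,0,0]]'
python3 -c "
from h import *
print(ctrl.get_state()['joint_pos'].round(1)); print(delta([.49,-.106,.13],112.2))"
```

```text
time_s: 8.4
position: [0.488, -0.1059, 0.1962]
tcp_rot: [-166.1, 89.7, 164.4]
ft_force: [0.2, 0.9, 0.4]
gripper_width: 0.678
time_s: 9.4
position: [0.4881, -0.1055, 0.1963]
tcp_rot: [109.4, 89.7, 165.0]
ft_force: [0.4, -1.2, 0.5]
gripper_width: 0.683
[-15.1  -2.1 115.5  -0.   66.8 -70.6]
(array([ 0.0663, -0.0022,  0.0008]), array([-5.668e+01,  4.000e-02, -2.800e-01]))
```

```bash
python3 -m pendant '[[0.02,-0.001,0.001,-8.5,0,0],[0.04,-0.001,0.001,-17,0,0],[0.066,-0.001,0.001,-25.5,0,0],[0.066,-0.001,0.001,-34,0,0],[0.066,-0.001,0.001,-42.5,0,0],[0.066,-0.001,0.001,-51,0,0],[0.066,-0.001,0.001,-56.7,0,0],[0.066,-0.001,0.001,-56.7,0,0],[0.066,-0.001,0.001,-56.7,0,0]]'
python3 - <<'E'
from h import *
C=cam("wrist"); im=ctrl.grab_frame("wrist"); cv2.imwrite("pics/w4.png",im)
print(pose()[1],delta([.49,-.106,.044],112.2))
for x,y in ((.055,.02),(.055,-.02),(-.055,-.02),(-.055,.02)):
    a=np.radians(22.2); q=proj(C,[.5272+x*np.cos(a)-y*np.sin(a),-.0907+x*np.sin(a)+y*np.cos(a),.058]); print(q.round()); 
    cv2.circle(im,tuple(int(v) for v in q),3,(0,0,255),1)
cv2.imwrite("pics/w4.png",im)
E
```

```text
time_s: 10.3
position: [0.4898, -0.1054, 0.1314]
tcp_rot: [52.7, 89.8, 164.5]
ft_force: [-0.7, -0.0, -0.0]
gripper_width: 0.679
[ 0.49013528 -0.10545855  0.13175031] (array([ 0.0878,  0.0002, -0.0006]), array([-0.45,  0.08, -0.11]))
[307. 328.]
[259. 329.]
[255. 203.]
[309. 202.]
```

View pics/w4.png

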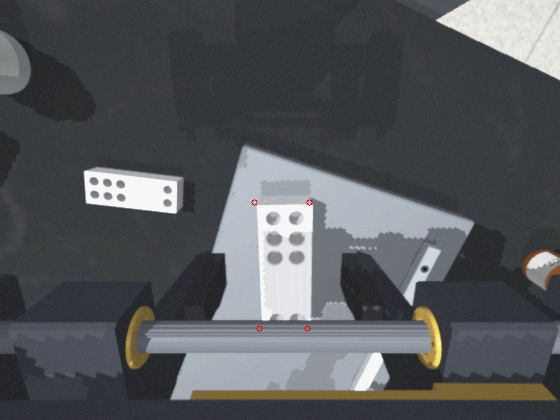

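The block is where I predicted (end edge at row 203, cols 257–311). I'm descending to z 0.044 so the fingers will clear the rail, then gripping.

```bash
python3 -m pendant '[[0.04,0,-0.001,-0.4,0,0],[0.075,0,-0.001,-0.4,0,0],[0.087,0,-0.001,-0.4,0,0],[0.087,0,-0.001,-0.4,0,0],[0.087,0,-0.001,-0.4,0,0]]' && python3 -m pendant '[[0,0,0,0,0,0],[0,0,0,0,0,0],[0,0,0,0,0,0],[0,0,0,0,0,0],[0,0,0,0,0,0]]' 0.02 10
python3 -c "
from h import *
print(pose()[1],delta([.5236,-.0099,.0445],93.4),delta([.49,-.106,.0445],112.2))"
```

```text
time_s: 10.85
position: [0.4921, -0.1068, 0.0468]
tcp_rot: [-128.6, 90.0, -16.3]
ft_force: [-0.4, -0.0, -0.6]
gripper_width: 0.682
time_s: 11.35
position: [0.4922, -0.1065, 0.0474]
tcp_rot: [-107.3, 89.9, 5.0]
ft_force: [-1.6, 2.8, 7.0]
gripper_width: 0.457
[ 0.49216941 -0.1064652   0.04744031] (array([ 0.003 , -0.0657,  0.0775]), array([ 1.887e+01, -1.000e-02,  9.000e-02])) (array([0.0029, 0.0018, 0.0013]), array([ 0.07, -0.03,  0.09]))
```

```bash
python3 -m pendant '[[0,0,0,0,0,0],[0,0,0,0,0,0]]'; python3 -m pendant '[[-0.001,0,0,0,0,0],[-0.001,0,0,0,0,0]]'
```

```text
time_s: 11.55
position: [0.4922, -0.1065, 0.0475]
tcp_rot: [-108.4, 89.9, 3.9]
ft_force: [-2.8, 1.9, 6.1]
gripper_width: 0.455
time_s: 11.75
position: [0.4919, -0.1067, 0.0475]
tcp_rot: [-128.7, 89.9, -16.4]
ft_force: [-0.9, 1.6, 1.8]
gripper_width: 0.457
```

Gripped at 40 mm, the residual lift force is small. Sliding to a spot clear of the rail while aligning.

```bash
python3 -m pendant '[[0,-0.008,0.009,2.3,0,0],[0,-0.016,0.019,4.7,0,0],[0,-0.024,0.029,7,0,0],[0,-0.033,0.038,9.4,0,0],[0,-0.041,0.048,11.8,0,0],[0,-0.049,0.058,14.1,0,0],[0,-0.057,0.068,16.5,0,0],[0,-0.0657,0.0775,18.9,0,0],[0,-0.0657,0.0775,18.9,0,0],[0,-0.0657,0.0775,18.9,0,0]]'
python3 - <<'E'
from h import *
C=cam("wrist"); im=ctrl.grab_frame("wrist"); 
st=ctrl.get_state(); print(st["ft_force"].round(1),pose()[1],delta([.5236,-.0099,.0445],93.4))
g=np.radians(3.4)
def G(x,y,z): return [.623+x*np.cos(g)-y*np.sin(g),.003+x*np.sin(g)+y*np.cos(g),z]
for P,c in (((-.150,.02,.04),(0,0,255)),((-.115,.013,.058),(0,255,0)),((-.115,-.027,.058),(0,255,0)),((-.06,.02,.04),(0,0,255)),((-.18,.055,.03),(255,0,0)),((-.18,-.15,.03),(255,0,0))):
    cv2.circle(im,tuple(int(v) for v in proj(C,G(*P)).round()),3,c,1)
cv2.imwrite("pics/w5.png",im)
E
```

```text
time_s: 12.75
position: [0.5237, -0.0097, 0.0475]
tcp_rot: [-74.9, 89.9, 18.5]
ft_force: [2.6, 3.2, 1.5]
gripper_width: 0.458
[1.4 2.5 3. ] [ 0.52362585 -0.00985705  0.0474678 ] (array([ 0.003,  0.   , -0.   ]), array([0.02, 0.03, 0.1 ]))
```

View pics/w5.png

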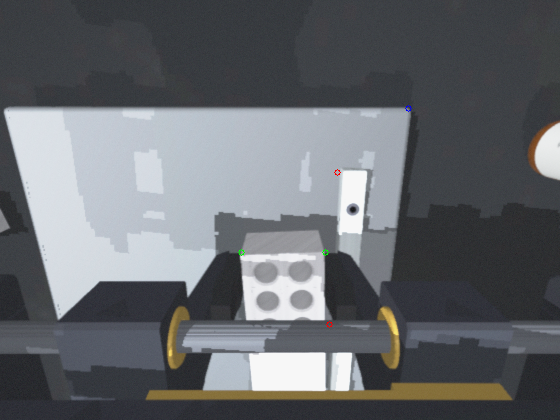

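The block is at predicted position. The rail's near end appears at (341,170) against a predicted (337,172), so the rail face is about 1–2 mm further left than estimated. Moving to the rail and watching force.

```bash
python3 -m pendant '[[0,0,0.003,0,0,0],[0,0,0.006,0,0,0],[0,0,0.006,0,0,0]]'; python3 -m pendant '[[0,0,0.001,0,0,0],[0,0,0.002,0,0,0],[0,0,0.002,0,0,0]]';  python3 -m pendant '[[0,0,0.001,0,0,0],[0,0,0.0015,0,0,0],[0,0,0.0015,0,0,0]]'
```

```text
time_s: 13.1
position: [0.5227, -0.0047, 0.0474]
tcp_rot: [-151.4, 89.9, -58.0]
ft_force: [0.5, -4.3, 4.8]
gripper_width: 0.456
time_s: 13.4
position: [0.5226, -0.0024, 0.0474]
tcp_rot: [-144.1, 90.0, -50.7]
ft_force: [0.5, -4.8, 4.2]
gripper_width: 0.455
time_s: 13.7
position: [0.5224, -0.0013, 0.0474]
tcp_rot: [-178.8, 89.9, -85.5]
ft_force: [0.0, -6.1, 6.0]
gripper_width: 0.454
```

```bash
python3 -m pendant '[[0,0,0.001,0,0,0],[0,0,0.001,0,0,0]]'; python3 -m pendant '[[0,0,0.001,0,0,0],[0,0,0.001,0,0,0]]';  python3 -m pendant '[[0,0,0.001,0,0,0],[0,0,0.001,0,0,0]]'
```

```text
time_s: 13.9
position: [0.5222, -0.0004, 0.0474]
tcp_rot: [169.5, 89.9, -97.1]
ft_force: [-0.2, -7.8, 6.7]
gripper_width: 0.452
time_s: 14.1
position: [0.522, -0.0, 0.0474]
tcp_rot: [168.5, 89.9, -98.1]
ft_force: [-2.3, -8.9, 7.1]
gripper_width: 0.453
time_s: 14.3
position: [0.522, 0.0, 0.0474]
tcp_rot: [173.3, 89.8, -93.2]
ft_force: [-1.8, -13.4, 5.8]
gripper_width: 0.453
```

Rail contact: position stalls while the force rises to 13 N. Backing off 1 mm, then sliding forward.

```bash
python3 -m pendant '[[0,-0.004,-0.001,0,0,0],[0,-0.008,-0.001,0,0,0],[0,-0.013,-0.001,0,0,0],[0,-0.018,-0.001,0,0,0],[0,-0.023,-0.001,0,0,0],[0,-0.028,-0.001,0,0,0],[0,-0.033,-0.001,0,0,0],[0,-0.036,-0.001,0,0,0],[0,-0.036,-0.001,0,0,0]]'
python3 - <<'E'
from h import *
im=ctrl.grab_frame("side"); cv2.imwrite("pics/s6.png",cv2.resize(im[140:290,210:400],(760,600),interpolation=cv2.INTER_CUBIC))
E
```

```text
time_s: 15.2
position: [0.5523, 0.0017, 0.0444]
tcp_rot: [98.7, 89.3, -167.9]
ft_force: [-9.3, -10.8, 3.9]
gripper_width: 0.456
```

View pics/s6.png

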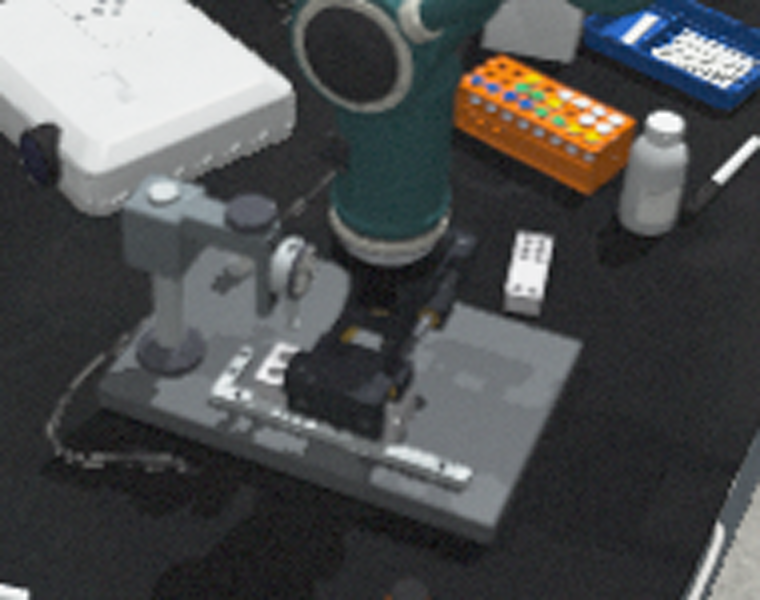

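Side view: the block's far end is at (265,365) and the stop at (235,365), so roughly 10 mm to go. The wrist is getting near the dial at (295,265), so I'll let go and push the near end from behind instead.

```bash
python3 -m pendant '[[0,0,0,0,0,0],[0,0,0,0,0,0],[0,0,0,0,0,0],[-0.03,0,0,0,0,0],[-0.03,0.035,0,0,0,0],[-0.03,0.035,0,0,0,0],[-0.03,0.035,0,0,0,0]]' 0.06 10
python3 - <<'E'
from h import *
C=cam("wrist"); im=ctrl.grab_frame("wrist"); cv2.imwrite("pics/w7.png",im); print(pose()[1], ctrl.get_state()["ft_force"].round(1))
for r in ctrl.masks_of("wrist","tube_block")[:2]:
  g=max(cv2.findContours(r["mask"].astype(np.uint8),0,2)[0],key=cv2.contourArea)
  print(r["score"],r["location"])
  for q in cv2.approxPolyDP(g,4,True)[:,0]: print("  ",q,onz(C,q,.058).round(4))
print(delta([.53,.0,.047],93.4))
E
```

```text
time_s: 15.95
position: [0.5229, 0.0019, 0.077]
tcp_rot: [-53.8, 90.0, 39.6]
ft_force: [0.7, 0.1, 0.2]
gripper_width: 0.677
[0.5236803  0.00180281 0.0771475 ] [0.5 0.  0.5]
0.97 [280.7, 300.7]
   [251 248] [ 0.5207 -0.0168  0.058 ]
   [245 267] [ 0.5331 -0.02    0.058 ]
   [249 318] [ 0.5684 -0.0167  0.058 ]
   [309 318] [0.5662 0.0206 0.058 ]
   [309 249] [0.5193 0.0166 0.058 ]
0.78 [9.9, 204.0]
   [  9 179] [ 0.4879 -0.147   0.058 ]
   [  0 181] [ 0.4892 -0.152   0.058 ]
   [  0 223] [ 0.5136 -0.1571  0.058 ]
   [ 26 213] [ 0.5067 -0.1416  0.058 ]
(array([ 0.0302, -0.0058, -0.0021]), array([-0.02,  0.01,  0.06]))
```

View pics/w7.png

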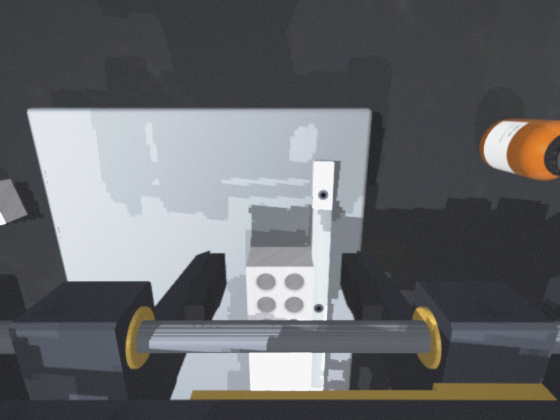

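The block's near end edge runs (247,266)–(314,266), x ≈ 0.533, parallel to the rail. That's about 20 mm short of home (0.553). The bottle is upright at the right edge. Now closing, lowering behind the block, then pushing.

```bash
python3 -m pendant '[[0,0.009,-0.001,0,0,0],[0,0.009,-0.001,0,0,0],[0,0.009,-0.001,0,0,0],[0,0.009,-0.001,0,0,0],[0,0.009,-0.001,0,0,0],[0.03,0.009,-0.001,0,0,0],[0.03,0.009,-0.001,0,0,0],[0.03,0.009,-0.001,0,0,0]]' 0.012 10; python3 -m pendant '[[0,-0.004,0,0,0,0],[0,-0.008,0,0,0,0],[0,-0.012,0,0,0,0],[0,-0.016,0,0,0,0],[0,-0.020,0,0,0,0],[0,-0.020,0,0,0,0]]'
```

```text
time_s: 16.85
position: [0.5134, 0.0, 0.0465]
tcp_rot: [83.3, 89.9, 176.7]
ft_force: [0.1, -0.1, 0.3]
gripper_width: 0.137
time_s: 17.45
position: [0.5353, 0.0012, 0.0472]
tcp_rot: [-92.4, 89.9, 1.0]
ft_force: [-0.8, -0.0, 0.8]
gripper_width: 0.135
```

```bash
python3 -m pendant '[[0,-0.003,0,0,0,0],[0,-0.005,0,0,0,0],[0,-0.005,0,0,0,0]]'; python3 -m pendant '[[0,-0.002,0,0,0,0],[0,-0.003,0,0,0,0],[0,-0.003,0,0,0,0]]';python3 -m pendant '[[0,-0.002,0,0,0,0],[0,-0.003,0,0,0,0],[0,-0.003,0,0,0,0]]'
```

```text
time_s: 17.75
position: [0.5397, 0.0015, 0.0469]
tcp_rot: [-89.7, 90.0, 3.7]
ft_force: [-2.1, 0.0, 0.9]
gripper_width: 0.136
time_s: 18.05
position: [0.5422, 0.0016, 0.0469]
tcp_rot: [94.1, 90.0, -172.5]
ft_force: [-2.3, 0.4, 1.4]
gripper_width: 0.14
time_s: 18.35
position: [0.5423, 0.0017, 0.0468]
tcp_rot: [88.6, 89.6, -178.0]
ft_force: [-12.7, -0.2, 10.0]
gripper_width: 0.136
```

Stop contact: stalled at x 0.542 with 13 N. Backing off and looking.

```bash
python3 -m pendant '[[0,0.02,0,0,0,0],[-0.03,0.03,0,0,0,0],[-0.08,0.03,0,0,0,0],[-0.13,0.03,0,0,0,0],[-0.17,0.03,0,0,0,0],[-0.17,0.03,0,0,0,0],[-0.17,0.03,0,0,0,0]]' 0
python3 - <<'E'
from h import *
C=cam("wrist"); im=ctrl.grab_frame("wrist"); print(pose()[1], ctrl.get_state()["ft_force"].round(1))
print("near rail end", proj(C,[.623-.1497-.0012,.0055-.0089+.020,.04]))
cv2.imwrite("w8raw.png",im); cv2.imwrite("pics/w8.png",cv2.resize(im[120:420,150:450],(600,600),interpolation=cv2.INTER_CUBIC))
for r in ctrl.masks_of("wrist","tube_block")[:2]:
  g=max(cv2.findContours(r["mask"].astype(np.uint8),0,2)[0],key=cv2.contourArea)
  print(r["score"],r["location"])
  for q in cv2.approxPolyDP(g,4,True)[:,0]: print("  ",q,onz(C,q,.058).round(4))
for r in ctrl.masks_of("wrist","dye_bottle")[:1]: print(r["score"],r["location"])
E
```

```text
time_s: 19.05
position: [0.517, 0.0, 0.2188]
tcp_rot: [-94.4, 89.7, -1.1]
ft_force: [1.0, 0.2, 1.0]
gripper_width: 0.007
[5.15591653e-01 9.03543855e-05 2.16874928e-01] [ 0.8 -0.3 -1. ]
near rail end [302.05695505 144.61237738]
0.97 [82.9, 175.9]
   [121 180] [ 0.5156 -0.1623  0.058 ]
   [114 159] [ 0.4948 -0.167   0.058 ]
   [ 43 174] [ 0.514  -0.2386  0.058 ]
   [ 53 195] [ 0.5353 -0.2324  0.058 ]
0.64 [283.4, 234.0]
   [266 215] [ 0.544  -0.0163  0.058 ]
   [264 250] [ 0.5839 -0.0168  0.058 ]
   [298 251] [0.583  0.0198 0.058 ]
   [300 217] [0.5441 0.019  0.058 ]
0.94 [431.0, 137.4]
```

View pics/w8.png

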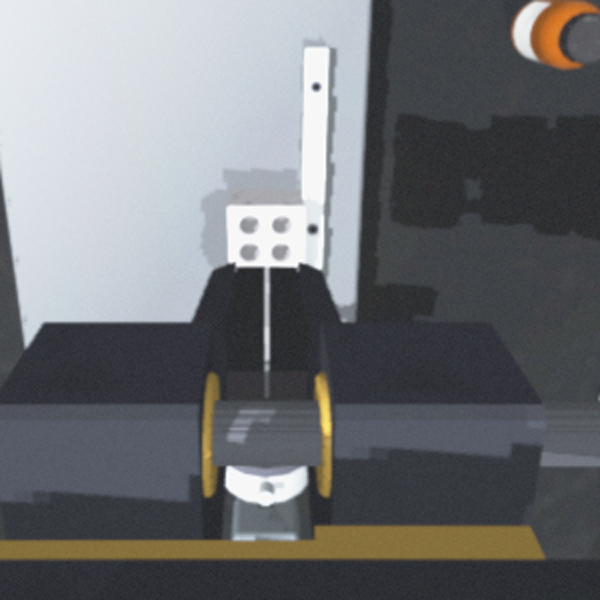

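```bash
python3 - <<'E'
from h import *
C=cam("wrist")
f=lambda u,v,z: onz(C,(150+u/2,120+v/2),z).round(4)
for n,u,v,z in (("blk nr",228,206,.058),("blk nl",306,206,.058),("blk r2",231,264,.058),("blk l2",304,264,.058),("rail R end",304,47,.04),("rail R mid",302,195,.04),("plate left edge a",373,20,.03),("plate b",360,300,.03)): print(n,f(u,v,z))
print(delta([.655,.004,.24],93.4))
E
```

```text
blk nr [ 0.5473 -0.0177  0.058 ]
blk nl [0.545  0.0224 0.058 ]
blk r2 [ 0.58   -0.0148  0.058 ]
blk l2 [0.5777 0.0239 0.058 ]
rail R end [0.4664 0.0164 0.04  ]
rail R mid [0.5453 0.0214 0.04  ]
plate left edge a [0.4517 0.0513 0.03  ]
plate b [0.6122 0.0614 0.03  ]
(array([-0.0254, -0.1407, -0.0044]), array([-0.03,  0.02, -0.16]))
```

The block's near end is 80 mm from the rail's near end, which is exactly what home requires, and it's flush with the rail within 1 mm. Moving over the pad with the fingers shut.

```bash
python3 -m pendant '[[-0.03,-0.02,-0.004,0,0,0],[-0.03,-0.06,-0.004,0,0,0],[-0.03,-0.10,-0.004,0,0,0],[-0.03,-0.141,-0.004,0,0,0],[-0.03,-0.141,-0.004,0,0,0],[-0.03,-0.141,-0.004,0,0,0]]'
python3 - <<'E'
from h import *
im=ctrl.grab_frame("side"); cv2.imwrite("pics/s9.png",cv2.resize(im[140:290,210:400],(760,600),interpolation=cv2.INTER_CUBIC))
print(pose()[1],delta([.655,.005,.21],93.4))
E
```

```text
time_s: 19.8
position: [0.6555, 0.0044, 0.2435]
tcp_rot: [85.0, 89.7, 178.4]
ft_force: [-0.8, -0.1, -0.5]
gripper_width: 0.006
[0.65490239 0.00435944 0.24441996] (array([ 0.0344, -0.0003,  0.0006]), array([-0.03,  0.02, -0.26]))
```

View pics/s9.png

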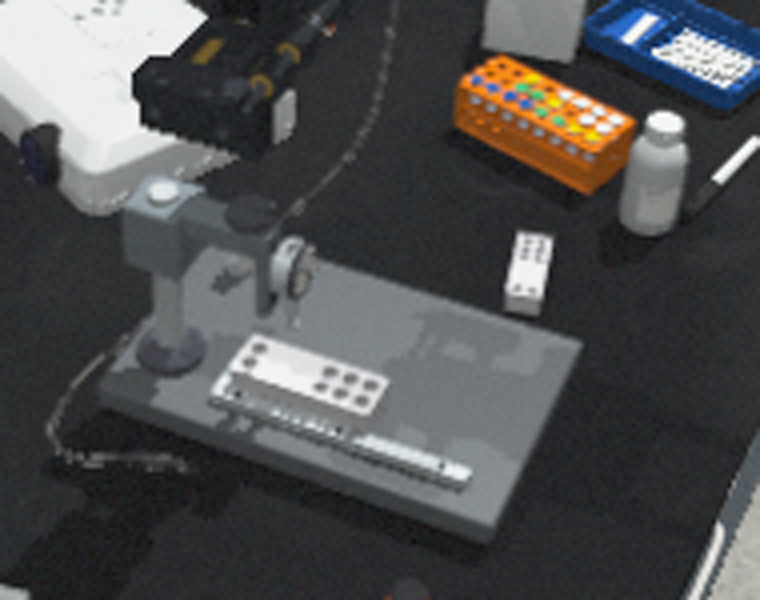

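Side view: the block is home under the foot, with its far end at the stop (235,370), and the shut fingers are over the pad at (250,212). Descending and pressing in steps.

```bash
python3 -m pendant '[[0.02,0,0,0,0,0],[0.038,0,0,0,0,0],[0.038,0,0,0,0,0],[0.038,0,0,0,0,0]]'; python3 -m pendant '[[0.004,0,0,0,0,0],[0.008,0,0,0,0,0],[0.008,0,0,0,0,0]]'; python3 -m pendant '[[0.004,0,0,0,0,0],[0.008,0,0,0,0,0],[0.008,0,0,0,0,0]]';  python3 -m pendant '[[0.004,0,0,0,0,0],[0.008,0,0,0,0,0],[0.008,0,0,0,0,0]]'
```

```text
time_s: 20.25
position: [0.6549, 0.0043, 0.2089]
tcp_rot: [84.3, 89.9, 177.6]
ft_force: [-0.0, 0.6, -0.4]
gripper_width: 0.004
time_s: 20.55
position: [0.6561, 0.0043, 0.2011]
tcp_rot: [-27.8, 90.0, 65.6]
ft_force: [-1.5, -0.2, -0.2]
gripper_width: 0.004
time_s: 20.85
position: [0.6567, 0.0043, 0.1933]
tcp_rot: [-95.0, 89.9, -1.7]
ft_force: [0.0, -0.6, 1.8]
gripper_width: 0.004
time_s: 21.15
position: [0.6567, 0.0043, 0.1855]
tcp_rot: [-94.1, 89.9, -0.8]
ft_force: [0.3, 0.4, 3.1]
gripper_width: 0.001
```

```bash
python3 -m pendant '[[0.004,0,0,0,0,0],[0.008,0,0,0,0,0],[0.008,0,0,0,0,0]]'; python3 -m pendant '[[0.004,0,0,0,0,0],[0.008,0,0,0,0,0],[0.008,0,0,0,0,0]]'; for i in 1 2 3 4; do python3 -m pendant '[[0.001,0,0,0,0,0],[0.001,0,0,0,0,0]]' | grep -E 'posi|ft_'; done
```

```text
time_s: 21.45
position: [0.6567, 0.0043, 0.1774]
tcp_rot: [-93.6, 89.9, -0.3]
ft_force: [0.9, -0.7, 3.3]
gripper_width: 0.008
time_s: 21.75
position: [0.6567, 0.0043, 0.1693]
tcp_rot: [-94.1, 89.9, -0.7]
ft_force: [0.9, -0.3, 3.7]
gripper_width: 0.007
position: [0.6567, 0.0043, 0.1687]
ft_force: [-0.5, -0.5, 5.2]
position: [0.6567, 0.0043, 0.1677]
ft_force: [-0.9, 0.0, 5.2]
position: [0.6567, 0.0043, 0.1668]
ft_force: [0.5, 0.3, 5.4]
position: [0.6567, 0.0043, 0.1657]
ft_force: [-1.0, -0.3, 5.9]
```

```bash
for i in 1 2 3 4; do python3 -m pendant '[[0.001,0,0,0,0,0],[0.001,0,0,0,0,0]]' | grep -E 'posi|ft_'; done
```

```text
position: [0.6567, 0.0043, 0.1647]
ft_force: [-0.1, 0.6, 5.8]
position: [0.6567, 0.0043, 0.1638]
ft_force: [-0.0, 0.5, 5.6]
position: [0.6567, 0.0043, 0.1628]
ft_force: [0.3, -1.0, 5.7]
position: [0.6567, 0.0043, 0.1617]
ft_force: [-0.3, 0.2, 5.0]
```

```bash
for i in 1 2 3 4; do python3 -m pendant '[[0.001,0,0,0,0,0],[0.001,0,0,0,0,0]]' | grep -E 'posi|ft_'; done
```

```text
position: [0.6567, 0.0043, 0.1608]
ft_force: [0.6, -0.7, 5.4]
position: [0.6567, 0.0043, 0.1597]
ft_force: [0.1, -0.1, 5.6]
position: [0.6567, 0.0043, 0.1588]
ft_force: [0.5, 0.0, 5.2]
position: [0.6567, 0.0043, 0.1578]
ft_force: [-0.2, 0.2, 4.6]
```

```bash
for i in 1 2 3 ; do python3 -m pendant '[[0.001,0,0,0,0,0],[0.001,0,0,0,0,0]]' | grep -E 'posi|ft_'; done
```

```text
position: [0.6567, 0.0043, 0.1568]
ft_force: [-0.8, -0.7, 5.7]
position: [0.6567, 0.0043, 0.1559]
ft_force: [-0.1, -1.1, 5.4]
position: [0.6568, 0.0043, 0.1553]
ft_force: [-2.3, -0.8, 6.4]
```

```bash
for i in 1 2 3 ; do python3 -m pendant '[[0.001,0,0,0,0,0],[0.001,0,0,0,0,0]]' | grep -E 'posi|ft_'; done
```

```text
position: [0.6567, 0.0043, 0.1545]
ft_force: [-1.2, 0.2, 8.1]
position: [0.6567, 0.0043, 0.1537]
ft_force: [-2.5, 0.0, 9.6]
position: [0.6567, 0.0043, 0.1529]
ft_force: [-2.4, 0.2, 10.3]
```

Contact came at z ≈ 0.155 over about 5.5 N of drag. The spring is now near 4.8 N, so about 2.4 mm more.

```bash
for i in 1 2 3 ; do python3 -m pendant '[[0.001,0,0,0,0,0],[0.001,0,0,0,0,0]]' | grep -E 'posi|ft_'; done
```

```text
position: [0.6567, 0.0043, 0.1521]
ft_force: [-2.9, -0.8, 11.0]
position: [0.6567, 0.0043, 0.1512]
ft_force: [-4.3, 0.7, 11.0]
position: [0.6567, 0.0043, 0.1505]
ft_force: [-3.9, 0.1, 12.3]
```

Spring ≈ 6.8 N. Letting go upward, then backing off with the tool pitched to read the dial.

```bash
python3 -m pendant '[[-0.01,0,0,0,0,0],[-0.05,0,0,0,0,0],[-0.09,0,0,0,0,0],[-0.12,0,0,0,0,0],[-0.12,0.04,0,0,0,0],[-0.12,0.08,0,0,0,0],[-0.12,0.12,0,0,0,0],[-0.12,0.155,0,0,0,0],[-0.12,0.155,0,0,0,0]]'; python3 -m pendant '[[0,0,0,0,0,-8],[0.02,0,0,0,0,-16],[0.04,0,0,0,0,-24],[0.06,0,0,0,0,-32],[0.07,0,0,0,0,-40],[0.07,0,0,0,0,-40],[0.07,0,0,0,0,-40]]'
python3 - <<'E'
from h import *
im=ctrl.grab_frame("wrist"); C=cam("wrist"); q=proj(C,[.6,.004,.125]); print(q)
u,v=[int(a) for a in q]; u=min(max(u,120),440); v=min(max(v,90),330)
cv2.imwrite("pics/w10.png",cv2.resize(im[v-90:v+90,u-120:u+120],(800,600),interpolation=cv2.INTER_CUBIC)); cv2.imwrite("w10raw.png",im)
E
```

```text
time_s: 26.85
position: [0.4972, -0.0048, 0.267]
tcp_rot: [85.1, 89.8, 178.5]
ft_force: [1.4, -0.1, -0.3]
gripper_width: 0.009
time_s: 27.55
position: [0.5012, -0.0048, 0.1977]
tcp_rot: [-89.9, 50.2, 3.4]
ft_force: [0.6, -0.2, 1.0]
gripper_width: 0.006
[287.02591121 228.61713517]
```

The picture limit is used up, so I'll read the dial numerically from the saved frame, as a coarse brightness map. In this view image down is world up.

```bash
python3 - <<'E'
from h import *
im=cv2.imread("w10raw.png"); C=cam("wrist")
r=ctrl.masks_of("wrist","carriage"); print([(x["score"],x["location"],int(x["mask"].sum())) for x in r[:2]])
for x in r[:1]: ys,xs=np.where(x["mask"]); print(xs.min(),xs.max(),ys.min(),ys.max())
g=cv2.cvtColor(im,cv2.COLOR_BGR2GRAY)[190:270,240:335]
for i,row in enumerate(g[::2]): print(190+2*i,"".join(" .:-=+*#%@"[v*10//256] for v in row))
E
```

```text
[(0.75, [230.6, 86.2], 47416), (0.55, [282.9, 227.0], 1894)]
65 368 0 252<stdin>:6: RuntimeWarning: overflow encountered in scalar multiply
Traceback (most recent call last):
OverflowError: Python integer 256 out of bounds for uint8
```

```bash
python3 - <<'E'
from h import *
im=cv2.imread("w10raw.png")
g=cv2.cvtColor(im,cv2.COLOR_BGR2GRAY)[190:264,248:322].astype(int)
for i,row in enumerate(g[::2]): print(190+2*i,"".join(" .:-=+*#%@"[v*10//256] for v in row))
E
```

```text
190 +==++++============+#%%%%%%%%%%%%%###**++====+***********++++++++------:--
192 +++++=++===========+#%%%%%%%%%%%%%#%%%#*====+++*********+=----=+=--------:
194 ++==+=+=============#%%%%%%%%%%%%%%%%*+===**+=+*********+=---=+#*---:-----
196 +=====++============#%%%%%%%%%%%%%%#+====+#*+==+********++++++#%+=--------
198 ========+===========#%%%%%%%%%%%#**+======+*+==+*********#####%#+==-------
200 ====================#%%%%%%%%%#++===========++++*******#%%%%%%%#+==-:---::
202 ====================*%%%%%%%##+==============+=++********###*#*++==-------
204 ====================+#%%%%*+=------=======------=*###%#*++==+++++==---:---
206 =========+==========+#%%%%*+=------=======------=#@@@@@%+====+==+==------:
208 ========+++=========+#%%%%%*=-------=====-------=%@@@@@#+=========--------
210 ==+========+=========+##***+=-:-:-------------::-*#####+==----------------
212 =+==+===++==+=======-----::-:--===++++=+++++===--::::::::---------:-------
214 =+==+=+=======+====--:::::-==++++++***++******+++==-:::::--------:------:-
216 ======+====+=======-::::-==+++*****************+++===-::::--:-::-:::-
[... 1122 characters left out ...]
:..:.....:...:--=*%%%%%#*+++==---------==+*****+-::..........:......
248 ..:...............::----+*#%%%%%%%%#*+====+++*###**+=--:::................
250 ...................:------=+*#%%%%@%**++==*####*+=-::-:::.................
252 ....................:---------=++***++====++++=--::......................:
254 ..................................:::...............................::::--
256 ........ ...................... ...:.... ..........................:--====
258 ....................  .... .....  .:..... ............. ...........:-=====
260 .............................. ....:.................................::-::
262 ....... ..........................::.......... .. ........................
```

On the dial, the hub is at about (286,226) and the pointer runs to about (291,240). That's image-down, so world-up within ~20°, i.e. about half a turn. One last numeric check of the block and bottle, then hand in.

```bash
python3 - <<'E'
from h import *
for n in ("top","side"):
    C=cam(n); ctrl.grab_frame(n)
    for t,z in (("dye_bottle",.03),("tube_block",.058),("vial",.05),("water_bottle",.05),("petri_dish",.016)):
        for r in ctrl.masks_of(n,t)[:2]:
            ys,xs=np.where(r["mask"]); print(n,t,round(r["score"],2),np.round(r["location"]),(np.ptp(xs)+1,np.ptp(ys)+1),onz(C,r["location"],z).round(3))
print(ctrl.get_state()["ft_force"].round(1))
E
```

```text
top dye_bottle 0.66 [229. 263.] (np.int64(12), np.int64(12)) [0.457 0.143 0.03 ]
top tube_block 0.87 [274. 220.] (np.int64(15), np.int64(34)) [0.589 0.006 0.058]
top tube_block 0.49 [346. 247.] (np.int64(25), np.int64(13)) [ 0.512 -0.216  0.058]
top water_bottle 0.54 [388. 260.] (np.int64(21), np.int64(17)) [ 0.474 -0.345  0.05 ]
top water_bottle 0.5 [308. 176.] (np.int64(7), np.int64(9)) [ 0.735 -0.101  0.05 ]
top petri_dish 0.86 [177. 214.] (np.int64(29), np.int64(29)) [0.613 0.315 0.016]
side dye_bottle 0.54 [312. 297.] (np.int64(14), np.int64(22)) [0.453 0.155 0.03 ]
side tube_block 0.97 [290. 237.] (np.int64(38), np.int64(19)) [0.593 0.014 0.058]
side tube_block 0.27 [263. 211.] (np.int64(47), np.int64(35)) [ 0.716 -0.044  0.058]
side petri_dish 0.96 [230. 323.] (np.int64(39), np.int64(36)) [0.603 0.316 0.016]
[-0.5  0.4 -0.7]
```

```bash
python3 -c "
from rig import ctrl
print(ctrl.hand_in())"
```

```text
the job is handed in; nothing more can be done
None
```

I did the whole task and handed it in at about 28 s of robot time, well under the 67 s limit. The hand-in gives no verdict.

- **Bottle:** It stands on the bench at about (0.457, 0.149), off the plate. The top, side and wrist views all place it there, and its narrow, tall outline in the side camera fits upright.
- **Block:** I slid the 110 mm block to the rail and then pushed it onto the end stop. At each one the arm stalled while the force rose to about 13 N. The wrist camera then put it flush with the rail within 1 mm, with its near end 80 mm from the rail's end, which is what home requires.
- **Gauge:** The foot touched when the pad was at about z 0.155, over roughly 5.5 N of drag, and I pressed to about z 0.1505. That leaves an estimated 6.8 N and nearly 5 mm of foot travel. After letting go, the pointer read within about 20° of straight up.
- **Other things:** The petri dish, white bottle and vial showed no shift beyond measuring noise of about 10 mm. In the last top view the vial and white bottle were only partly told apart by the detector. The vial was labelled "water_bottle", but at its original spot.

- **Checks that fell short:**
  - I had used all 12 pictures, so I read the dial from a brightness map of the saved frame instead of viewing it.
  - The last block detections read about 0.59 in x, short of the home 0.608. I put that down to the dial hiding the far end and did not measure the block again after pressing.
  - One late wrist view was about 6 mm off in absolute x, so I used relative distances there.

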